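Roll one sample bin shut and the other open

TASK

Both roll-top bins on the worktop have been left with their covers halfway. Roll the cover of the bin with the white jar in it fully shut, for it goes back into store, and roll the cover of the other bin, with the small brown vial that is wanted next, all the way open.

Things in the scene. Friction and masses are not known exactly. Their poses are not given: they have to be found in the camera images.
- jar_bin: Roll-top bin (fixed) holding a white screw-capped jar (52 mm wide, 78 tall). Half-round pale cheeks and back, grey slatted cover in front; 236 deep over the cover, 130 wide, 138 high. Origin: on the worktop under the middle of the base's front edge; x to the back, away from the robot, y along the width, z up. Cover: outer radius 118 about a level axis along y, at x = 112 mm, z = 20 mm.
- vial_bin: The second bin, the same in make, size and frame, holding a brown glass vial (30 mm wide, 64 tall). Each cover has one grip, on the outside: a black bar along the bin's y, 40 mm long, flat ends, 20 thick, on a stem, 20 mm clear of the cover. Pinch it across its ends from above (fingers closing along y); it turns between the pads, so the tool can point down throughout.
- jar_cover (a joint): Cover of the white jar's bin (rad): 0 fully shut (front edge down at the sill), 1.15 fully open (rolled over the back half), a stop at each end. It turns as one piece about the bin's axis. Centre of the grip bar at value q, in the bin's frame: x = 112 mm - 148 mm cos(0.698 + q), y = 0, z = 20 mm + 148 mm sin(0.698 + q).
- vial_cover (a joint): Cover of the brown vial's bin (rad): 0 fully shut, 1.15 fully open, built as the other, grip bar at the same offsets in its own bin's frame. Both covers stay where they are left (friction, no spring); 2 to 5 N at the grip moves them. A tall analyser stands close on the right of the bins and ahead of the robot (left face from y = 0.03 m, front from x = 0.54 m): pass on its near side.

How it is judged:
At the end, for the whole second after the job is handed in: The cover of the bin with the white jar is fully shut and that of the bin with the brown vial fully open, each within 0.12 rad (18 mm at the grip) of its stop, and both at rest (value of joint jar_cover below 0.12 rad and value of joint vial_cover above 1.03 rad and velocity of joint jar_cover between -0.05 and 0.05 rad/s and velocity of joint vial_cover between -0.05 and 0.05 rad/s); the robot touches nothing.
It also fails if it takes over 50 s, if anything falls off the work surface, if the arm or the gripper's body presses on something with over 40 N, if the wrist force passes 120 N, or if a joint passes its speed limit or range.

ROBOT

A 6-joint arm with a two-finger parallel gripper is mounted at the origin on a cart in front of the work surface, level with it; the furniture and walls round the work are solid. World frame = base frame: x ahead of the robot, y to its left, z up, the work surface at z = 0. Lengths are in m, angles in rad, forces in N, time in s.
With the tool pointing down it reaches from about 0.35 to 0.975 m from the base axis. Payload 4.9 kg.
Tool frame: the origin (TCP) lies midway between the tips of the shut fingers; the grasp point (between the pads) lies 19 mm behind it; z points along the fingers, y is the line along which they close (so a half turn about z gives the same grasp; the last joint's range is limited). The gripper opens to 85 mm and grips with 20 to 120 N. Pads are 22 mm wide; open, the fingers measure 114 mm over their backs; the gripper's body (76 mm by 85 mm) begins 54 mm behind the grasp point. The pads swing forward as they close: fully open they stand 13 mm farther back than shut.
Start: joints at [1.186, 0.053, 1.613, -0, 1.476, -0.119], TCP at [0.164, 0.603, 0.231] pointing down, gripper open.
Joint ranges: [-3.01, 3.01], [-1.01, 2.22], [0.06, 2.58], [-1.02, 4.17], [0.09, 2.62], [-3.14, 3.14]. Speed limits (rad/s): [2.57, 2.57, 3.14, 3.14, 3.14, 3.14].

INTERFACE

Orientations are given as a unit quaternion [w, x, y, z].
In Python, from plant import manip gives the robot as it stands.
- The arm moves only by the tool move_arm, never from a script. Its argument "increments" is one flat list of numbers, 5 for each row, row after row: the shift along the tool's x, y, z in mm, then the turn about the tool's z in rad, then the opening, from 0 (shut) to 1 (fully open). In form: [tx, ty, tz, spin, jaw, tx, ty, tz, spin, jaw, ...]. A call has 1 to 8 rows; each row shifts and turns the commanded pose from where the row before left it, along the tool's axes as they then stand; what a row does not reach is not made up. A row lasts 1/12 s, in which the tool goes at most 41.7 mm and 7.16 degrees, less where a joint would pass 70% of its speed; a pose out of reach is approached as far as the arm can. A call with a gripper value outside its range is refused whole. The fingers move at their own pace and stop on an object; the grip force is fixed at half the most. Time passes only in rows, so rows that do not move let the fingers close. It gives the time, the measured TCP pose, the force, the opening and the grip force at its end, in the units of the state.
- manip.state(): the state, without advancing time (a new reading comes with each control period).
- manip.grab_frame(name): name is "side" or "top"; returns a dict with "image" (420x560x3 uint8, blue, green, red), "fov_y" (degrees; the focal length in pixels is half the picture's height over the tangent of half this angle, whatever the lens; pixels are square), "cx", "cy" (the principal point, pixels), "eye" and "rotation" of the camera in the world. Camera axes: x right, y down, z forward; pixel columns grow to the right and rows downward; lengths in m; the calibration is good to about 2 mm. A picture is of the moment at which its call begins. There is no depth.
- manip.job_done(): hands the job in; it is judged then, once.
The state is a dict: "time": time; "joint_pos": joint angles; "joint_vel": joint speeds; "joint_efforts": joint torques, N m; "tool_pos": TCP position; "tool_rot": TCP orientation; "contact_force": force on the tool from outside, world axes, zero at the start; "ft_torque": the same for the moment, N m; "gripper_width": opening from 0.0 (shut) to 1.0 (fully open); "grasp_force": force on a finger pad.
Only numpy, scipy, OpenCV 4.12 (cv2) and the standard library are available. Lean on these libraries where they do the work, as an engineer would, in place of code of your own. Each camera call takes 0.05 s, during which the arm holds its last target. There are 200 camera calls.

## Working session

There is one attempt and no reset: what is moved stays moved. The work goes in short steps, Python scripts to look and compute and a tool call to move; the robot and the scene stay as the last step left them, time stands still between calls to the robot, and variables do not carry over. Pictures are saved under pics/ and viewed, at most 10 in all, crops included, and the job is handed in when it is done.

Besides the shell and the picture viewer there is one more tool, called after ">>>" as a command line: name --argument value ..., lists and objects as JSON in quotes. move_arm: Moves the arm, as the interface text tells. Its arguments: {"type":"object","properties":{"increments":{"type":"array"}},"required":["increments"]}

```bash
mkdir -p pics; python3 - <<'E'
from plant import manip
import cv2,numpy as np
for n in("side","top"):
    f=manip.grab_frame(n);cv2.imwrite(f"pics/{n}0.png",f["image"]);print(n,f["fov_y"],f["cx"],f["cy"],f["eye"],np.round(f["rotation"],4).tolist())
    np.save(f"pics/{n}0.npy",f,allow_pickle=True)
s=manip.state();print(s)
E
```

```text
side 42.190906976114555 277.2978375387258 210.0930054871733 [0.22184653 0.61306463 0.80835873] [0.0719, -0.3044, 0.9224, -0.2267]
top 42.96086483625004 283.0471753903924 212.61614840506905 [0.38012474 0.28931515 0.88526308] [0.0375, -0.7002, 0.7123, -0.0314]
{'time': 0.1, 'joint_pos': array([ 1.18600797e+00,  5.33053727e-02,  1.61415666e+00, -5.00126598e-05,
        1.47597597e+00, -1.18997277e-01]), 'joint_vel': array([-0.00067947, -0.00330468, -0.00290818, -0.00133198, -0.00021273,
       -0.00102181]), 'joint_efforts': array([ 9.20437060e-05, -3.94894624e+01, -3.71366680e+01, -9.41829262e-05,
        3.84327941e-03,  4.70478994e-05]), 'tool_pos': array([0.16397076, 0.60252867, 0.23017696]), 'tool_rot': array([-2.05857892e-04,  1.32502278e-01,  9.91182271e-01, -8.99757552e-04]), 'contact_force': array([ 0.27568129,  0.08132928, -0.45179427]), 'ft_torque': array([-0.06196066,  0.03749858, -0.02016126]), 'grasp_force': 0.0, 'gripper_width': 1.004221435965595}
```

View pics/side0.png

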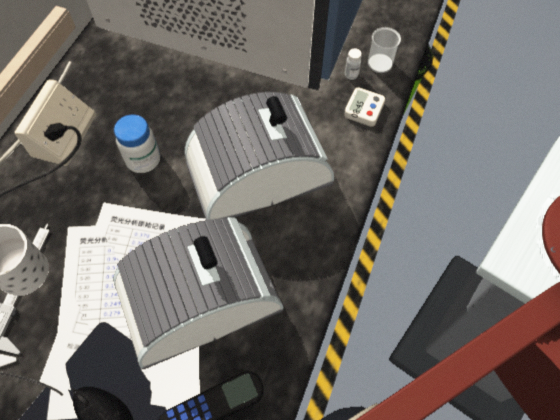

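View pics/top0.png

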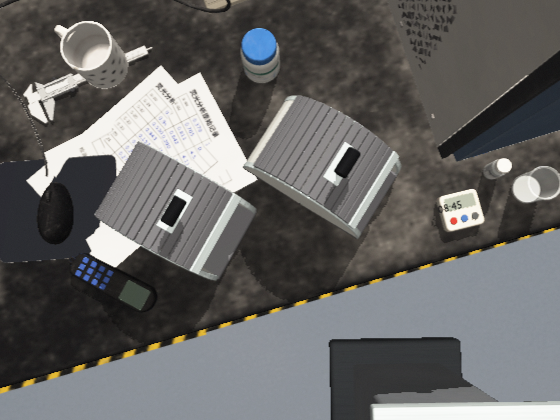

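The side picture shows two bins, with grips at about (276,110) and (205,252). The top picture shows the same grips at about (347,163) and (174,210). The contents aren't visible yet, so I'll enlarge the front openings.

```bash
cat > h.py <<'E'
import numpy as np,cv2
from scipy.spatial.transform import Rotation as R
def load(n): return np.load(n,allow_pickle=True).item()
def K(f): 
    F=210/np.tan(np.radians(f["fov_y"]/2)); return F,f["cx"],f["cy"]
def rot(f):
    q=np.array(f["rotation"]); return R.from_quat(q,scalar_first=True).as_matrix() if q.size==4 else q
def ray(f,u,v):
    F,cx,cy=K(f); d=rot(f)@np.array([(u-cx)/F,(v-cy)/F,1]); return np.array(f["eye"]),d/np.linalg.norm(d)
def plane(f,u,v,z):
    e,d=ray(f,u,v); return e+d*(z-e[2])/d[2]
def tri(f1,p1,f2,p2):
    a,d=ray(f1,*p1);b,e=ray(f2,*p2)
    t=np.linalg.lstsq(np.c_[d,-e],b-a,rcond=None)[0]
    P,Q=a+t[0]*d,b+t[1]*e
    return (P+Q)/2,np.linalg.norm(P-Q)
def proj(f,P):
    F,cx,cy=K(f); c=rot(f).T@(np.array(P)-f["eye"]); return cx+F*c[0]/c[2],cy+F*c[1]/c[2]
E
python3 - <<'E'
from h import *
s,t=load("pics/side0.npy"),load("pics/top0.npy")
def blobs(f,rois):
    out=[]
    g=f["image"].max(2)
    for x,y,w,h in rois:
        m=(g[y:y+h,x:x+w]<45).astype(np.uint8)
        n,l,st,c=cv2.connectedComponentsWithStats(m)
        k=1+np.argmax(st[1:,4]); pts=np.argwhere(l==k)[:,::-1].astype(np.float32)+[x,y]
        out.append((c[k]+[x,y],cv2.minAreaRect(pts.astype(np.float32)),st[k,4]))
    return out
S=blobs(s,[(255,90,40,45),(185,230,40,45)]);T=blobs(t,[(325,138,45,55),(155,188,40,50)])
for a,b in zip(S,T):
    print(a,b); print(tri(s,a[0],t,b[0]))
# rim corners guess on plane
for (u,v) in [(355,235),(400,158),(207,280),(254,207)]: print(u,v,plane(t,u,v,0.09),plane(t,u,v,0))
im=t["image"]; A=im[140:290,80:420]; 
A=cv2.resize(A,None,fx=2.3,fy=2.3,interpolation=3)
B=s["image"][80:375,100:350]; B=cv2.resize(B,None,fx=2,fy=2,interpolation=3)
g=lambda X:(255*(X/255.)**.5).astype(np.uint8)
cv2.imwrite("pics/tc.png",g(A));cv2.imwrite("pics/sc.png",g(B))
E
```

```text
(array([275.96275072, 111.28939828]), ((274.7328796386719, 110.28767395019531), (27.0365047454834, 16.385761260986328), 69.44395446777344), np.int32(349)) (array([346.99236641, 162.34605598]), ((347.0470275878906, 162.2117462158203), (13.34519100189209, 30.218421936035156), 32.47119140625), np.int32(393))
(array([0.52012635, 0.20570965, 0.15728767]), np.float64(0.001232973824315348))
(array([205.13605442, 252.32199546]), ((204.86094665527344, 252.2662811279297), (31.92308235168457, 14.615386962890625), 67.38013458251953), np.int32(441)) (array([172.97089947, 210.93915344]), ((173.0, 211.0), (13.395750045776367, 28.27991485595703), 29.74488067626953), np.int32(378))
(array([0.45609836, 0.44500593, 0.16364937]), np.float64(0.0010116004506749863))
355 235 [0.42254266 0.1888777  0.09      ] [0.4273431  0.17751118 0.        ]
400 158 [0.53762984 0.11758501 0.09      ] [0.55545471 0.0981503  0.        ]
207 280 [0.35964264 0.40976899 0.09      ] [0.35732468 0.42340076 0.        ]
254 207 [0.46715143 0.33888875 0.09      ] [0.47700025 0.344499   0.        ]
```

View pics/tc.png

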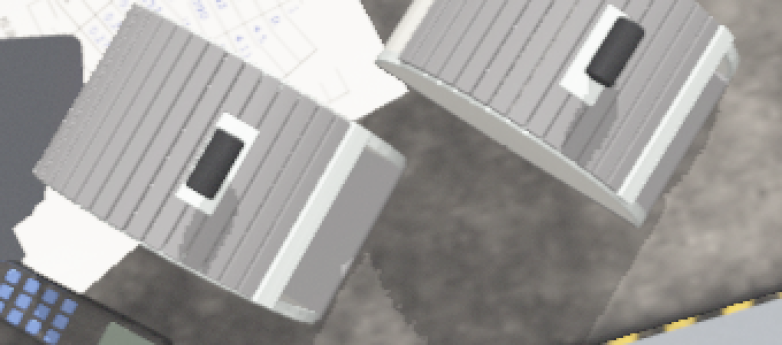

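View pics/sc.png

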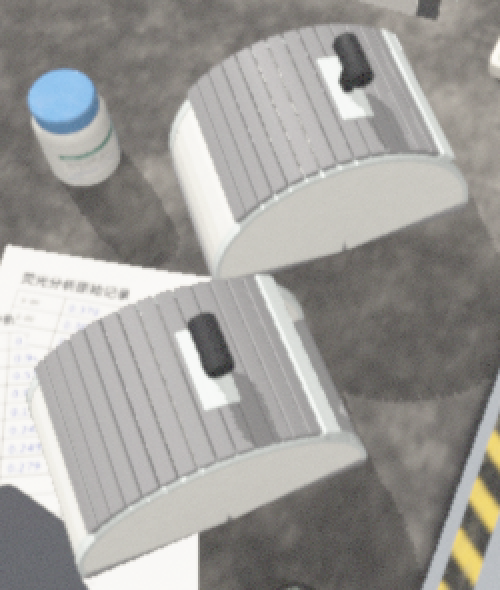

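The enlarged crops show each bin's pale front rail facing the lower right of the top picture, at about (190,270)–(232,193) for the left bin. The interiors are still hidden, so I'll open the left bin first and then look inside. First I'll measure the yaws from level line segments.

```bash
cat >> h.py <<'E'
def yaw(f,roi,zc=.12,lo=125,hi=165):
    x,y,w,h=roi; g=cv2.cvtColor(f["image"],cv2.COLOR_BGR2GRAY)[y:y+h,x:x+w]
    L=cv2.createLineSegmentDetector().detect(g)[0][:,0]+[x,y,x,y]
    r=[]
    for a,b,c,d in L:
        n=np.hypot(c-a,d-b)
        if n<25: continue
        v=plane(f,c,d,zc)-plane(f,a,b,zc); t=np.degrees(np.arctan2(v[1],v[0]))%180
        if lo<t<hi: r.append((t,n))
    r=np.array(r); return np.median(r[:,0]),r[:,0].std(),len(r)
E
python3 - <<'E'
from h import *
s,t=load("pics/side0.npy"),load("pics/top0.npy")
print("left",yaw(t,(95,140,160,140)),yaw(s,(115,215,170,150)))
print("right",yaw(t,(245,95,160,140)),yaw(s,(185,90,150,130)))
# label-free: bar ends, long-axis ends of the dark blob
for roiS,roiT in (((255,90,40,45),(325,138,45,55)),((185,230,40,45),(155,188,40,50))):
    E=[]
    for f,(x,y,w,h) in ((s,roiS),(t,roiT)):
        m=(f["image"][y:y+h,x:x+w].max(2)<60).astype(np.uint8)
        n,l,st,c=cv2.connectedComponentsWithStats(m);k=1+np.argmax(st[1:,4])
        p=np.argwhere(l==k)[:,::-1]+[x,y]; E.append((p[p[:,1].argmin()],p[p[:,1].argmax()],p.mean(0),len(p)))
    print(E); print([tri(s,E[0][i],t,E[1][i]) for i in range(3)])
E
```

```text
left (np.float64(149.9275226564284), np.float64(4.101406131679968), 22) (np.float64(149.91697104563693), np.float64(1.2218022551687764), 22)
right (np.float64(146.98860985210064), np.float64(0.1361445295009798), 22) (np.float64(146.98831041557594), np.float64(0.41748919607440327), 14)
[(array([271,  97]), array([272, 125]), array([275.91246684, 111.09814324]), 377), (array([348, 148]), array([343, 177]), array([347.14705882, 162.24019608]), 408)]
[(array([0.53252058, 0.20550064, 0.18180643]), np.float64(0.003945981816188886)), (array([0.51054321, 0.21404598, 0.13806149]), np.float64(0.01872182074929456)), (array([0.52029169, 0.20552952, 0.15741558]), np.float64(0.0013340859720047476))]
[(array([200, 237]), array([205, 268]), array([205.22246696, 252.2907489 ]), 454), (array([174, 196]), array([171, 226]), array([173.01295337, 210.96632124]), 386)]
[(array([0.47153536, 0.43844368, 0.18079102]), np.float64(0.005198098882443642)), (array([0.44235982, 0.4547288 , 0.14691202]), np.float64(0.013792183926038338)), (array([0.45603771, 0.44492771, 0.16369867]), np.float64(0.000972330452979454))]
```

>>> move_arm --increments '[-30,-7,0,0,1,-40,-9,0,0,1,-40,-9,0,0,1,-40,-9,0,0,1,-40,-9,0,0,1,-40,-9,0,0,1,-40,-9,0,0,1,-33,-9,0,0,1]'

```text
time: 0.77
tool_pos: [0.4402, 0.4541, 0.2307]
tool_rot: [-0.0, 0.133, 0.991, -0.0]
contact_force: [0.5, 0.3, 0.3]
gripper_width: 1.0
grasp_force: 0.0
```

>>> move_arm --increments '[-20,-6,0,-0.12,1,0,0,0,-0.12,1,0,0,0,-0.12,1,0,0,0,-0.12,1,0,0,0,-0.12,1,0,0,0,-0.12,1,0,0,0,-0.12,1,0,0,0,-0.12,1]'

```text
time: 1.43
tool_pos: [0.4556, 0.4446, 0.2305]
tool_rot: [-0.001, -0.343, 0.939, -0.0]
contact_force: [-0.5, -0.2, 0.8]
gripper_width: 1.004
grasp_force: 0.0
```

>>> move_arm --increments '[0,0,0,-0.12,1,0,0,0,-0.12,1,0,0,0,-0.11,1,0,0,0,0,1,0,0,0,0,1]'

```text
time: 1.85
tool_pos: [0.4556, 0.4447, 0.2307]
tool_rot: [-0.0, -0.497, 0.867, -0.0]
contact_force: [-0.6, 0.8, -0.6]
gripper_width: 0.998
grasp_force: 0.0
```

```bash
cat >> h.py <<'E'
def to(P,yawdeg,st):
    M=R.from_quat(st["tool_rot"],scalar_first=True).as_matrix()
    a=np.degrees(np.arctan2(M[1,1],M[0,1]))
    d=(yawdeg-a+90)%180-90
    return np.round(1000*M.T@(np.array(P)-st["tool_pos"]),1),"spin",round(-np.radians(d),3),"axes",np.round(M,3).tolist()
E
python3 - <<'E'
from h import *
from plant import manip
s=manip.state();print(s["time"],s["tool_pos"],s["joint_pos"],s["contact_force"]);print(to((.456,.445,.164-.019),149.9,s))
E
```

```text
1.85 [0.45562383 0.44467433 0.23071836] [ 6.56443135e-01  8.08540708e-02  1.58438534e+00 -4.25901430e-05
  1.47735195e+00 -1.95575527e+00] [-0.56990213  0.75122774 -0.55371882]
(array([-0.6, -0.2, 85.7]), 'spin', np.float64(-0.004), 'axes', [[-0.505, -0.863, -0.001], [-0.863, 0.505, -0.001], [0.001, 0.0, -1.0]])
```

>>> move_arm --increments '[0,0,25,0,1,0,0,25,0,1,0,0,20,0,1,0,0,12,0,1,0,0,6,0,1,0,0,0,0,1]'

```text
time: 2.35
tool_pos: [0.4551, 0.4443, 0.1416]
tool_rot: [-0.001, -0.498, 0.867, -0.0]
contact_force: [-0.1, 0.1, 0.5]
gripper_width: 0.999
grasp_force: 0.0
```

>>> move_arm --increments '[0,0,0,0,0.6,0,0,0,0,0.3,0,0,0,0,0.3,0,0,0,0,0.3,0,0,0,0,0.3,0,0,0,0,0.3]'

```text
time: 2.85
tool_pos: [0.4566, 0.4453, 0.1451]
tool_rot: [0.001, -0.499, 0.867, 0.0]
contact_force: [-0.1, -0.8, 5.6]
gripper_width: 0.454
grasp_force: 62.1
```

>>> move_arm --increments '[-5,0,-2,0,0.3,-9,0,-1,0,0.3,-9,0,-1,0,0.3,-9,0,0,0,0.3,-9,0,0,0,0.3,-9,0,1,0,0.3,-9,0,1,0,0.3,0,0,0,0,0.3]'

```text
time: 3.52
tool_pos: [0.4858, 0.4956, 0.1444]
tool_rot: [-0.001, -0.499, 0.867, -0.001]
contact_force: [1.4, -3.0, 0.9]
gripper_width: 0.454
grasp_force: 62.4
```

```bash
python3 - <<'E'
from h import *
from plant import manip
s=manip.state();print(s["time"],s["tool_pos"],s["contact_force"],s["gripper_width"],s["grasp_force"]);print(to((.456,.445,.145),149.9,s)[0])
for n in("side","top"):
    f=manip.grab_frame(n);np.save(f"pics/{n}1.npy",f,allow_pickle=True)
    im=f["image"][60:380,90:420] if n=="side" else f["image"][80:300,60:420]
    cv2.imwrite(f"pics/{n}1.png",cv2.resize((255*(im/255.)**.5).astype(np.uint8),None,fx=1.8 if n=="side" else 2.2,fy=1.8 if n=="side" else 2.2))
E
```

```text
3.5167 [0.48576648 0.49564612 0.14435679] [ 1.4326978  -3.02650604  0.92460807] 0.4537165761974829 62.42123365402222
[58.7  0.3 -0.5]
```

View pics/top1.png

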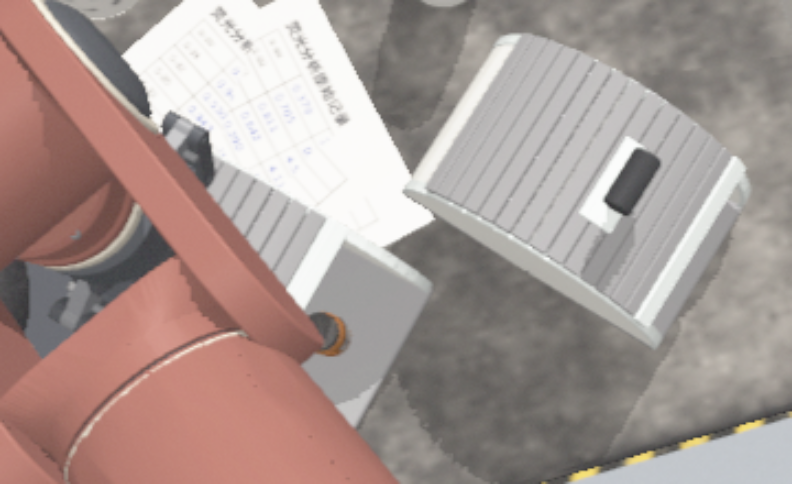

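The top crop shows the left bin's cover rolled back, with a brown round vial at about crop (330,335). The left bin is therefore the vial bin, so I'll keep opening it to the stop.

>>> move_arm --increments '[-5,0,1,0,0.3,-5,0,1,0,0.3,-5,0,1,0,0.3,-5,0,1,0,0.3,0,0,0,0,0.3,0,0,0,0,0.3]'

```text
time: 4.12
tool_pos: [0.4927, 0.5077, 0.1408]
tool_rot: [-0.008, -0.499, 0.867, -0.004]
contact_force: [-11.9, -20.9, 10.5]
gripper_width: 0.456
grasp_force: 63.4
```

The force shows the cover at its stop. I'll relax, release and lift.

>>> move_arm --increments '[6,0,0,0,0.3,0,0,0,0,0.3,0,0,0,0,0.7,0,0,0,0,1,0,0,0,0,1,0,0,0,0,1]'

```text
time: 4.62
tool_pos: [0.4926, 0.5087, 0.1414]
tool_rot: [0.0, -0.499, 0.867, 0.0]
contact_force: [0.5, 0.3, -0.2]
gripper_width: 0.987
grasp_force: 0.0
```

>>> move_arm --increments '[0,0,-10,0,1,0,0,-25,0,1,0,0,-30,0,1,0,0,-30,0,1,0,0,0,0,1]'

```text
time: 5.03
tool_pos: [0.4952, 0.5106, 0.2465]
tool_rot: [0.007, -0.499, 0.867, 0.001]
contact_force: [1.5, 0.4, 0.7]
gripper_width: 1.0
grasp_force: 0.0
```

```bash
python3 - <<'E'
from h import *
from plant import manip
s=manip.state();print(s["time"],s["tool_pos"],s["contact_force"],s["gripper_width"])
# right bar: (0.520,0.2055), seen z 0.157-0.160
print(to((.520,.2055,.2300),147.0,s))
E
```

```text
5.0333 [0.49521907 0.51058453 0.24649286] [1.50425767 0.44778756 0.69923379] 1.0004527343908989
(array([ 251.6, -174.6,   13.9]), 'spin', np.float64(0.05), 'axes', [[-0.502, -0.865, 0.011], [-0.865, 0.502, 0.009], [-0.014, -0.005, -1.0]])
```

>>> move_arm --increments '[20,-14,0,0,1,33,-23,0,0,1,33,-23,0,0,1,33,-23,0,0,1,33,-23,0,0,1,33,-23,0,0,1,33,-23,0,0,1,33,-22,0,0.05,1]'

```text
time: 5.7
tool_pos: [0.517, 0.202, 0.2374]
tool_rot: [0.001, -0.477, 0.879, -0.0]
contact_force: [0.1, 1.1, -0.7]
gripper_width: 1.003
grasp_force: 0.0
```

>>> move_arm --increments '[0,0,0,0,1,0,0,0,0,1,0,0,0,0,1]'

```text
time: 5.95
tool_pos: [0.5172, 0.2038, 0.2371]
tool_rot: [0.001, -0.477, 0.879, 0.0]
contact_force: [-0.2, -0.4, 0.3]
gripper_width: 1.0
grasp_force: 0.0
```

```bash
python3 - <<'E'
from h import *
from plant import manip
s=manip.state();print(s["time"],s["tool_pos"],s["contact_force"],s["joint_pos"])
print(to((.520,.2055,.159-.021),147.0,s))
f=manip.grab_frame("side");cv2.imwrite("pics/side2.png",f["image"])
E
```

```text
5.95 [0.51716224 0.20376959 0.23709958] [-0.1743885  -0.39740838  0.32731092] [ 2.41125540e-01 -1.16731602e-01  1.76880257e+00  6.40287072e-04
  1.48807617e+00 -2.32368877e+00]
(array([-2.9, -1.4, 99.1]), 'spin', np.float64(-0.001), 'axes', [[-0.545, -0.838, 0.001], [-0.838, 0.545, 0.001], [-0.001, -0.001, -1.0]])
```

View pics/side2.png

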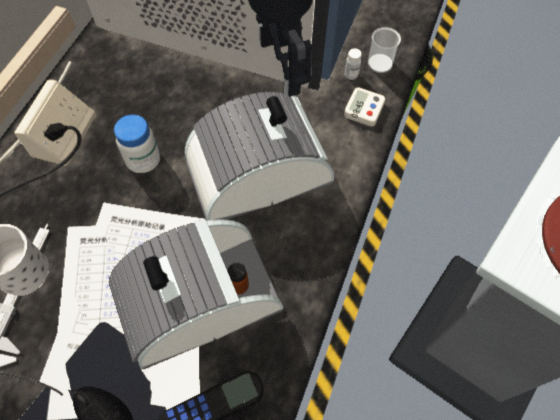

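The side picture shows the brown vial in the opened left bin at (238,278), its grip back at (155,272). The gripper is over the right bin. I'll descend on the right grip.

>>> move_arm --increments '[-3,-1,25,0,1,0,0,30,0,1,0,0,22,0,1,0,0,12,0,1,0,0,7,0,1,0,0,0,0,1]'

```text
time: 6.5
tool_pos: [0.5184, 0.2062, 0.1388]
tool_rot: [-0.001, -0.478, 0.879, 0.0]
contact_force: [0.9, -0.9, -0.9]
gripper_width: 0.997
grasp_force: 0.0
```

>>> move_arm --increments '[0,0,0,0,0.6,0,0,0,0,0.3,0,0,0,0,0.3,0,0,0,0,0.3,0,0,0,0,0.3,0,0,0,0,0.3]'

```text
time: 7.0
tool_pos: [0.5185, 0.2069, 0.1424]
tool_rot: [-0.0, -0.477, 0.879, 0.002]
contact_force: [-7.9, 2.8, 8.5]
gripper_width: 0.454
grasp_force: 62.0
```

>>> move_arm --increments '[7,0,2,0,0.3,7,0,3,0,0.3,7,0,4,0,0.3,7,0,4,0,0.3,0,0,0,0,0.3]'

```text
time: 7.42
tool_pos: [0.5036, 0.1839, 0.1322]
tool_rot: [0.001, -0.477, 0.879, 0.002]
contact_force: [-15.0, 1.7, 18.6]
gripper_width: 0.455
grasp_force: 65.9
```

```bash
python3 - <<'E'
from h import *
from plant import manip
s=manip.state();print(s["time"],s["tool_pos"],s["contact_force"]);print(to((.5185,.2069,.1424),147.0,s)[0])
E
```

```text
7.4167 [0.50359137 0.1839251  0.13220594] [-15.02630565   1.68523204  18.62465665]
[-27.4   0.1 -10.1]
```

>>> move_arm --increments '[6,2,0,0,0.3,7,0,3,0,0.3,7,0,4,0,0.3,6,0,4,0,0.3,6,0,5,0,0.3,0,0,0,0,0.3]'

```text
time: 7.92
tool_pos: [0.4858, 0.1565, 0.1131]
tool_rot: [0.002, -0.477, 0.879, 0.0]
contact_force: [-2.9, 1.4, 3.9]
gripper_width: 0.456
grasp_force: 64.6
```

```bash
python3 - <<'E'
from h import *
from plant import manip
s=manip.state();print(s["time"],s["tool_pos"],s["contact_force"]);print(to((.5036,.1839,.1322),147.0,s)[0])
E
```

```text
7.9167 [0.48576102 0.15654705 0.11314639] [-2.93219494  1.39808629  3.91075928]
[-32.7  -0.  -18.9]
```

>>> move_arm --increments '[5,0,4,0,0.3,5,0,4,0,0.3,5,0,5,0,0.3,4,0,5,0,0.3,0,0,0,0,0.3,0,0,0,0,0.3]'

```text
time: 8.42
tool_pos: [0.4752, 0.1404, 0.0947]
tool_rot: [0.001, -0.477, 0.879, -0.0]
contact_force: [-3.1, -0.4, 5.2]
gripper_width: 0.456
grasp_force: 66.1
```

>>> move_arm --increments '[3,0,4,0,0.3,0,0,0,0,0.3,0,0,0,0,0.3]'

```text
time: 8.67
tool_pos: [0.4735, 0.1377, 0.0908]
tool_rot: [0.0, -0.477, 0.879, -0.0]
contact_force: [-3.0, -1.7, 6.4]
gripper_width: 0.461
grasp_force: 66.8
```

>>> move_arm --increments '[3,0,4,0,0.3,0,0,0,0,0.3,0,0,0,0,0.3]'

```text
time: 8.92
tool_pos: [0.4734, 0.1375, 0.0903]
tool_rot: [0.003, -0.477, 0.879, 0.001]
contact_force: [-9.2, 4.2, 20.4]
gripper_width: 0.46
grasp_force: 68.2
```

>>> move_arm --increments '[3,0,4,0,0.3,0,0,0,0,0.3,0,0,0,0,0.3]'

```text
time: 9.17
tool_pos: [0.4736, 0.1374, 0.0901]
tool_rot: [0.006, -0.477, 0.879, 0.003]
contact_force: [-14.9, 12.9, 34.9]
gripper_width: 0.458
grasp_force: 69.8
```

The cover is hard against its shut stop. I'll relax, release and lift.

>>> move_arm --increments '[-5,0,-7,0,0.3,0,0,0,0,0.3,0,0,0,0,0.7,0,0,0,0,1,0,0,0,0,1,0,0,0,0,1]'

```text
time: 9.67
tool_pos: [0.4718, 0.1365, 0.0873]
tool_rot: [-0.001, -0.477, 0.879, 0.0]
contact_force: [-0.1, 0.6, -0.1]
gripper_width: 0.99
grasp_force: 0.0
```

>>> move_arm --increments '[0,0,-10,0,1,0,0,-25,0,1,0,0,-35,0,1,0,0,-40,0,1,0,0,-40,0,1,0,0,0,0,1,0,0,0,0,1]'

```text
time: 10.25
tool_pos: [0.4743, 0.1371, 0.2427]
tool_rot: [0.004, -0.477, 0.879, -0.001]
contact_force: [0.6, 0.5, -0.2]
gripper_width: 1.004
grasp_force: 0.0
```

```bash
python3 - <<'E'
from h import *
from plant import manip
s=manip.state();print(s["time"],s["tool_pos"],s["contact_force"])
for n in("side",):
    f=manip.grab_frame(n);cv2.imwrite(f"pics/{n}3.png",f["image"])
E
```

```text
10.25 [0.47428835 0.1370983  0.242718  ] [ 0.55720147  0.52536034 -0.19512394]
```

View pics/side3.png

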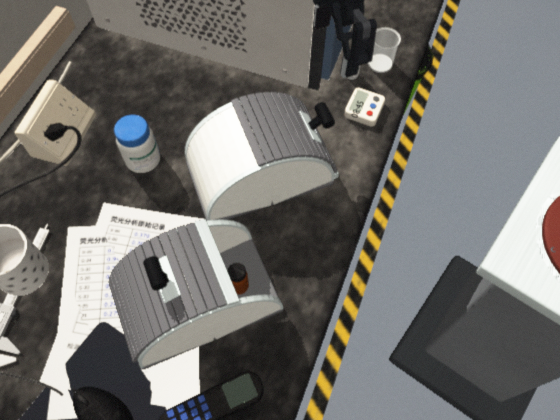

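The side picture shows the right cover down at the sill, with its grip at (320,115). The left cover is still fully open, with the vial at (238,278), and the gripper is clear of both bins.

```bash
python3 -c "
from plant import manip
print(manip.job_done())"
```

```text
the job is handed in; nothing more can be done
None
```

The job is handed in: the vial bin (left) is rolled open to its stop and the other bin (right) is rolled shut to its stop, with the arm clear of both; I saw the brown vial, but not the white jar, so the right bin was identified by elimination.

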